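Clamp the short coffee canister shut with its wire bail

TASK

Two swing-top coffee canisters stand open on the counter, a short one and a tall one. Shut the short one: first press its domed lid fully down, then swing its wire bail (it has a brass roller to hold it by) up and over the top of the lid, past centre, until it drops home on the far side and stays there, and let go. Leave the tall canister as it is, open, and do not shift the white cup that stands between the two.

Things in the scene. Friction and masses are not known exactly. Their poses are not given: they have to be found in the camera images.
- canister: Short canister, to be shut: aluminium tin standing fast, 96 mm across up to 60 mm, then a 72 mm neck, rim at 104 mm. With the lid shut 124 mm tall. Origin: centre of its underside, z up. Its front, where the bail lies at the start, is its own -x side; lid hinge on its +x side; the bail's pivot axis runs along its y through the centre line at 72 mm height.
- lid (a joint): Hinge of the short canister's lid, rad: 0 = shut flat on the rim, growing as it opens; starts at 0.3 to 0.55. The hinge runs along the canister's y, at its x = +38 mm, 104 mm high. It is stiff: the lid stays where it is left, and a few newtons on the crown press it down.
- lid_top (a point): Centre of the flat top (44 mm across) of the short canister's white ceramic lid: a disc 76 mm across, 8 mm thick, with a dome rising to 20 mm above the rim. When shut, this point is on the canister's centre line, 124 mm above the counter; ajar, it stands up to 20 mm higher and 16 mm nearer the hinge.
- bail (a joint): Swing of the short canister's wire bail, rad: 0 = lying forward (canister's -x), 80 degrees from upright, its start; 1.396 = upright, dead centre; 1.745 = home at its stop, 20 degrees past upright. The heavy roller (bail 150 g, hinge nearly free) tips it away from dead centre: let go before centre it falls back to 0, past centre it goes home by itself.
- bail_roller (a point): Centre of the solid brass roller on the short canister's bail: a cylinder 26 mm across, 24 mm long, flat ends along the canister's y, at y = 0, 84 mm from the pivot axis. Pinched across its ends from above, it turns between the fingers. The bail is 4.4 mm wire: arms at y = +-50 mm, crossbar 60 mm from the pivot axis, an 8 mm stem between crossbar and roller.
- tall_lid_top (a point): Centre of the flat top of the lid of the tall canister, to be left alone: same diameter, lid and bail as the short one, but 63 mm taller (187 mm when shut), standing 0.3 to 0.45 m to the left or right of it. Its lid stands ajar.
- tall_bail_roller (a point): Centre of the same brass roller on the tall canister's bail, which lies forward and stays there.
- cup: White ceramic cup, 80 mm across and 65 mm tall, standing between the two canisters; origin at the centre of its underside. Not to be shifted.
Not all that is in view belongs to the job. What is shaped like the canister but purple is not meant.

How it is judged:
On the way, in this order (a step that is already met when the one before it is completed fails the run):
1. the short canister's lid is pressed shut while its bail still lies at the front (value of joint lid below 0.08 rad and value of joint bail below 0.6 rad), for 0.2 s.
2. the bail is swung over centre, with the lid shut (value of joint lid below 0.08 rad and value of joint bail above 1.55 rad), for 0.2 s.
At the end, for the whole second after the job is handed in: The short canister's lid is shut (within 0.08 rad), its bail lies past centre at its stop (beyond 1.6 rad) and at rest; the tall canister's lid and bail are as they were (within 15 and 20 mm) and the cup stands upright within 30 mm of where it was (value of joint lid below 0.08 rad and value of joint bail above 1.6 rad and velocity of joint bail between -0.1 and 0.1 rad/s and distance of tall_lid_top from where it was at the start of the episode below 0.015 m and distance of tall_bail_roller from where it was at the start of the episode below 0.02 m and distance of cup from where it was at the start of the episode below 0.03 m and angle between cup's own z axis and vertical below 0.2 rad); the robot touches nothing.
It fails at once if the bail is swung over while the lid still stands open (value of joint bail above 0.9 rad and value of joint lid above 0.2 rad).
It fails at once if the tall canister's lid is moved (distance of tall_lid_top from where it was at the start of the episode above 0.02 m).
It fails at once if the tall canister's bail is moved (distance of tall_bail_roller from where it was at the start of the episode above 0.04 m).
It fails at once if the white cup is knocked away or over (distance of cup from where it was at the start of the episode above 0.04 m or angle between cup's own z axis and vertical above 0.5 rad).
It also fails if it takes over 48 s, if anything falls off the work surface, if the arm or the gripper's body presses on something with over 40 N, if the wrist force passes 120 N, or if a joint passes its speed limit or range.

ROBOT

A 7-joint arm with a two-finger parallel gripper is mounted at the origin on the work surface. World frame = base frame: x ahead of the robot, y to its left, z up, the work surface at z = 0. Lengths are in m, angles in rad, forces in N, time in s.
With the tool pointing down it reaches from about 0.4 to 0.85 m from the base axis. Payload 10.4 kg.
Tool frame: the origin (TCP) lies at the very end of the fingers, on their centre line; the grasp point (between the pads) lies 19 mm behind it; z points along the fingers, y is the line along which they close (so a half turn about z gives the same grasp; the last joint's range is limited). The gripper opens to 85 mm and grips with 20 to 120 N. Pads are 22 mm wide; open, the fingers measure 114 mm over their backs; the gripper's body (76 mm by 85 mm) begins 54 mm behind the grasp point. The pads swing forward as they close: fully open they stand 13 mm farther back than shut.
Start: joints at [1.279, 0.332, -0.065, 1.46, 0.022, 1.35, -0.088], TCP at [0.166, -0.603, 0.2] pointing down, gripper open.
Joint ranges: [-2.6, 2.6], [-0.5, 2.12], [-1.47, 1.34], [0.16, 2.42], [-1.27, 4.41], [0.06, 2.06], [-2.6, 2.6]. Speed limits (rad/s): [2.22, 2.22, 2.79, 2.79, 3.14, 3.14, 3.14].

INTERFACE

Orientations are given as a unit quaternion [x, y, z, w].
In Python, from workcell import * gives the robot as it stands.
- The arm moves only by the tool step_arm, never from a script. Its argument "commands" is one flat list of numbers, 7 for each row, row after row: the finger opening in mm, from 0 to 85.4, then the shift along the world's x, y, z as a fraction of full scale, then the turn, a rotation vector about the world's x, y, z as a fraction of full scale. A call has exactly 10 rows; each row is the pose to reach, as a shift and turn from the pose commanded when the call began, turning the shorter way round; what a row does not reach only later rows make up. Full scale, the value 1, is 0.6 m for a shift and pi rad for a turn. A row lasts 1/8 s, in which the tool goes at most 62.5 mm and 10.7 degrees, less where a joint would pass 70% of its speed; a pose out of reach is approached as far as the arm can. A call with a number of a shift or a turn outside -1 to 1 is refused whole. A call with a gripper value outside its range is refused whole. The fingers move at their own pace and stop on an object; "squeeze" is the grip in N (left out, the last holds). Time passes only in rows, so rows that repeat a pose let the fingers close, or fill a call up. It gives the time, the measured TCP pose, the force, the opening and the grip force at its end, in the units of the state.
- get_obs(): the state, without advancing time (a new reading comes with each control period).
- camera(name): name is "scene" or "top" or "wrist"; returns the picture (384x512x3 uint8, red, green, blue); there is no depth.
- camera_params(name): a dict with "mtx" (3x3 intrinsics, pixels), "extrinsics" (4x4, takes a point from world to camera coordinates); the wrist camera has in their place "tool_from_camera" (4x4, takes a point from camera to tool coordinates, whose origin is the TCP and whose axes are the flange's). Camera axes: x right, y down, z forward; pixel columns grow to the right and rows downward; lengths in m; the calibration is good to about 2 mm. A picture is of the moment at which its call begins: read the wrist's pose just before it. camera_params takes no time and is no camera call.
- hand_in(): hands the job in; it is judged then, once.
The state is a dict: "clock": time; "joint_pos": joint angles; "joint_velocities": joint speeds; "tau": joint torques, N m; "position": TCP position; "ee_rot": TCP orientation; "ft_force": force on the tool from outside, world axes, zero at the start; "torque": the same for the moment, N m; "grip_width": opening from 0.0 (shut) to 1.0 (fully open); "grasp_force": force on a finger pad.
Only numpy, scipy, OpenCV 4.12 (cv2) and the standard library are available. Lean on these libraries where they do the work, as an engineer would, in place of code of your own. Each camera call takes 0.05 s, during which the arm holds its last target. There are 200 camera calls.

## Working session

There is one attempt and no reset: what is moved stays moved. The work goes in short steps, Python scripts to look and compute and a tool call to move; the robot and the scene stay as the last step left them, time stands still between calls to the robot, and variables do not carry over. Pictures are saved under pics/ and viewed, at most 10 in all, crops included, and the job is handed in when it is done.

Besides the shell and the picture viewer there is one more tool, called after ">>>" as name(argument=value, ...) on one line, values as JSON. step_arm: Moves the arm, as the interface text tells. Its arguments: {"type":"object","properties":{"commands":{"type":"array","items":{"type":"number"}},"squeeze":{"type":"number"}},"required":["commands"]}

```bash
mkdir -p pics
python3 - <<'E'
from workcell import *
import cv2, numpy as np
np.set_printoptions(precision=4,suppress=True)
o=get_obs(); print(o['clock'],o['position'],o['ee_rot'],o['grip_width'])
for n in ['scene','top']:
    cv2.imwrite(f'pics/{n}0.png',camera(n)[:,:,::-1]); p=camera_params(n); print(n,p['mtx'],p['extrinsics'])
print(camera_params('wrist'))
E
```

```text
0.0 [ 0.1659 -0.6022  0.1994] [ 0.991   0.134  -0.0001 -0.0007] 0.9947522322509011
scene [[366.876    0.     255.583 ]
 [  0.     366.876  183.8325]
 [  0.       0.       1.    ]] [[ 0.7019  0.7121  0.0166 -0.4403]
 [ 0.4702 -0.4458 -0.7617 -0.2004]
 [-0.535   0.5425 -0.6477  1.179 ]
 [ 0.      0.      0.      1.    ]]
top [[393.1256   0.     255.2528]
 [  0.     393.1256 193.656 ]
 [  0.       0.       1.    ]] [[ 0.0295 -0.9995  0.0081 -0.0455]
 [-0.9957 -0.0301 -0.087   0.6324]
 [ 0.0873 -0.0055 -0.9962  1.0093]
 [ 0.      0.      0.      1.    ]]
{'mtx': array([[330.8414,   0.    , 255.2856],
       [  0.    , 330.8414, 193.8195],
       [  0.    ,   0.    ,   1.    ]]), 'tool_from_camera': array([[-0.0007, -0.9635, -0.2675,  0.0672],
       [ 1.    , -0.0007, -0.0002,  0.0005],
       [ 0.    , -0.2675,  0.9635, -0.174 ],
       [ 0.    ,  0.    ,  0.    ,  1.    ]])}
```

View pics/scene0.png

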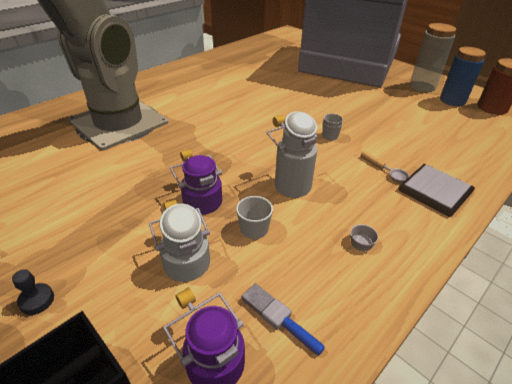

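View pics/top0.png

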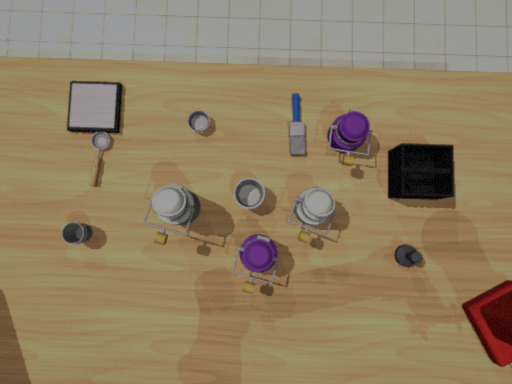

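The short canister is at about (185,240) in the scene picture and (315,207) in the top one, with its roller at (304,237) in top. The tall canister is at top (172,205) and the cup at (250,195). I'll zoom in on the short one.

Run:
```python
import cv2, numpy as np
s=cv2.imread('pics/scene0.png'); t=cv2.imread('pics/top0.png')
a=cv2.resize(s[190:290,130:230],None,fx=4,fy=4,interpolation=cv2.INTER_CUBIC)
b=cv2.resize(t[165:265,270:370],None,fx=4,fy=4,interpolation=cv2.INTER_CUBIC)
cv2.imwrite('pics/crop1.png',np.hstack([a,b]))
for n,im in(('s',s),('t',t)):
    h=cv2.cvtColor(im,cv2.COLOR_BGR2HSV); m=cv2.inRange(h,(18,170,110),(28,255,255))
    k,l,st,c=cv2.connectedComponentsWithStats(m)
    print(n,[(st[i][4],c[i].round(1)) for i in range(1,k) if st[i][4]>15])
```

```text
s [(np.int32(50), array([279.6, 118.8])), (np.int32(66), array([186.2, 153.3])), (np.int32(52), array([169.3, 203. ])), (np.int32(200), array([185.6, 296.8]))]
t []
```

View pics/crop1.png

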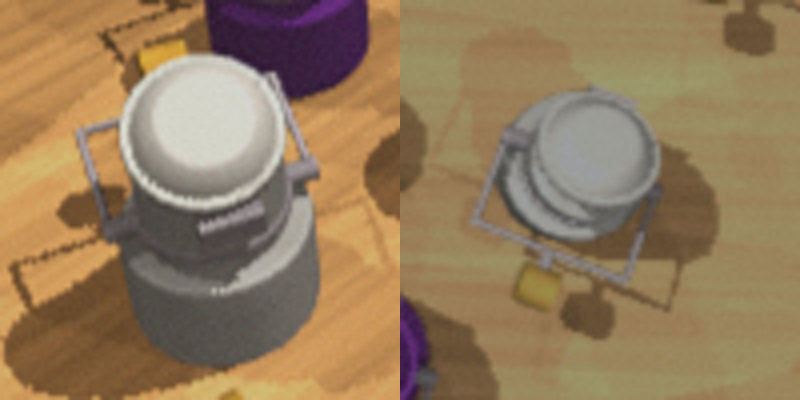

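```bash
cat > fit.py <<'E'
from workcell import *
import numpy as np
from scipy.optimize import least_squares
from scipy.spatial.transform import Rotation as R
np.set_printoptions(precision=4,suppress=True)
def proj(n,P):
    p=camera_params(n); P=np.atleast_2d(P); c=P@p['extrinsics'][:3,:3].T+p['extrinsics'][:3,3]; u=c@p['mtx'].T; return u[:,:2]/u[:,2:]
def model(v):
    x,y,a,lid=v; c,s=np.cos(80*np.pi/180),np.sin(80*np.pi/180)
    lt=np.array([.038,0,.104])+R.from_rotvec([0,lid,0]).apply([-.038,0,.020])
    L=np.array([[-.084*s,0,.072+.084*c],[-.06*s,.05,.072+.06*c],[-.06*s,-.05,.072+.06*c],[0,.05,.072],[0,-.05,.072],lt])
    return R.from_rotvec([0,0,a]).apply(L)+[x,y,0]
if __name__=='__main__':
    T=np.array([[304.5,236.5],[289,220.5],[327.5,235],[299,198.75],[334,212.5],[319.5,201]])
    S=np.array([[np.nan]*2,[198,209],[150,222.5],[206,233],[160.5,245.5],[181,220]])
    def f(v):
        r=np.r_[(proj('top',model(v))-T).ravel(),(proj('scene',model(v))-S).ravel()]; return r[~np.isnan(r)]
    r=least_squares(f,[.55,-.2,0,.4]); print(r.x,r.fun); print(model(r.x))
    pt=camera_params('top')
    # rough others: ray at height
    def ray(u,z):
        p=camera_params('top');E=p['extrinsics'];d=E[:3,:3].T@np.linalg.solve(p['mtx'],[*u,1]);c=-E[:3,:3].T@E[:3,3];return c+d*(z-c[2])/d[2]
    print('cup',ray((250,195),.05),'purple',ray((258,250),.11),ray((350,130),.11),'tall',ray((170,202),.19))
E
python3 fit.py
```

```text
[ 0.6046 -0.1775 -0.3421  0.2754] [-0.432  -0.2953 -0.6008 -0.5823 -1.444  -0.4015 -2.6483 -0.5964 -0.5558
  0.054   0.5341  0.1501 -0.4066 -0.0936 -0.6015  0.7261  1.3765 -1.3238
 -3.192   2.2756 -0.7722 -0.2696]
[[ 0.5267 -0.1497  0.0866]
 [ 0.5657 -0.1106  0.0824]
 [ 0.5322 -0.2048  0.0824]
 [ 0.6214 -0.1304  0.072 ]
 [ 0.5878 -0.2246  0.072 ]
 [ 0.6111 -0.1798  0.1336]]
cup [ 0.6277 -0.013   0.05  ] purple [ 0.4909 -0.0367  0.11  ] [ 0.791  -0.2552  0.11  ] tall [0.5951 0.1626 0.19  ]
```

>>> step_arm(commands=[0,0.05,0.05,0.12,0,0,-0.02,0,0.13,0.13,0.167,0,0,-0.04,0,0.21,0.21,0.167,0,0,-0.06,0,0.28,0.29,0.167,0,0,-0.08,0,0.35,0.36,0.167,0,0,-0.1,0,0.42,0.43,0.167,0,0,-0.12,0,0.49,0.5,0.167,0,0,-0.14,0,0.56,0.58,0.167,0,0,-0.16,0,0.63,0.65,0.167,0,0,-0.18,0,0.698,0.72,0.167,0,0,-0.195])

```text
clock: 1.35
position: [0.5739, -0.1814, 0.3003]
ee_rot: [0.985, -0.172, -0.0, 0.0]
ft_force: [0.4, -1.1, -0.8]
grip_width: -0.002
grasp_force: 0.0
```

Run:
```python
from fit import *
import cv2
o=get_obs(); print(o['clock'],o['position'],o['ee_rot'],o['joint_pos'],o['ft_force'])
im=camera('wrist'); np.savez('w1.npz',p=o['position'],q=o['ee_rot']); cv2.imwrite('pics/w1.png',im[:,:,::-1])
```

```text
1.35 [ 0.5739 -0.1814  0.3003] [ 0.9851 -0.1722 -0.0001  0.0001] [ 0.5539  0.2787 -0.4128  1.34    0.1109  1.5457 -1.7644] [ 0.441  -1.0977 -0.7786]
```

View pics/w1.png

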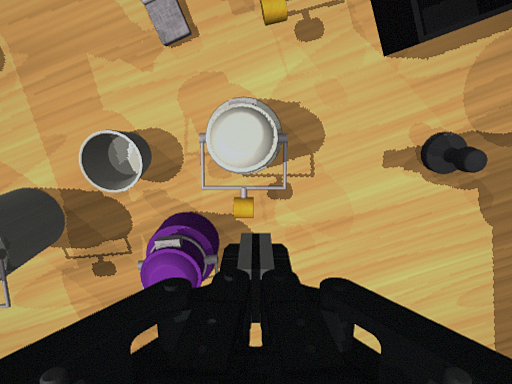

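The wrist view shows the canister well aligned with the tool. The roller is at (244,207), the crossbar corners at (202,188) and (286,188), and the lid's flat top at about (240,138). The purple decoy is at (180,250), and the cup is clear at (115,160).

Run:
```python
from fit import *
d=np.load('w1.npz'); p=camera_params('wrist'); Rt=R.from_quat(d['q'])
def pw(P):
    t=Rt.inv().apply(P-d['p']); M=p['tool_from_camera']; c=(t-M[:3,3])@M[:3,:3]; u=c@p['mtx'].T; return u[:,:2]/u[:,2:]
W=np.array([[244,207],[202.5,188],[285.5,188],[np.nan]*2,[np.nan]*2,[240,138]])
T=np.array([[304.5,236.5],[289,220.5],[327.5,235],[np.nan]*2,[np.nan]*2,[319.5,201]])
S=np.array([[np.nan]*2,[198,209],[150,222.5],[np.nan]*2,[np.nan]*2,[181,220]])
def f(v):
    r=np.r_[(proj('top',model(v))-T).ravel(),(proj('scene',model(v))-S).ravel(),(pw(model(v))-W).ravel()]; return r[~np.isnan(r)]
r=least_squares(f,[.6,-.18,-.34,.4]); print(r.x,r.fun); print(model(r.x)[[0,5]],pw(model(r.x)))
g=lambda v:(lambda r:r[~np.isnan(r)])((pw(model(v))-W).ravel())
r=least_squares(g,[.6,-.18,-.34,.4]);print('wrist only',r.x,r.fun)
```

```text
[ 0.6033 -0.1768 -0.3327  0.2613] [-0.4308  0.3398 -0.7528  0.1914 -1.4588  0.0187  0.1103  0.855  -0.8501
 -0.6408 -0.8769  0.4454 -0.8781 -0.8248 -0.103  -0.1898  0.1752 -0.0836
 -1.0373 -1.2284  0.3825 -0.4541]
[[ 0.5251 -0.1498  0.0866]
 [ 0.6094 -0.1789  0.1331]] [[243.897  206.8102]
 [202.6752 187.9164]
 [284.4627 186.7716]
 [201.2098 138.2922]
 [284.1799 137.0942]
 [240.3825 137.5459]]
wrist only [ 0.6026 -0.1768 -0.3345  0.2701] [-0.0437  0.3105  0.2841  0.3533 -0.9597 -0.6432  0.6007 -0.046 ]
```

>>> step_arm(commands=[0,0.03,-0.012,-0.05,0,0,0,0,0.03,-0.012,-0.1,0,0,0,0,0.03,-0.012,-0.15,0,0,0,0,0.03,-0.012,-0.2,0,0,0,0,0.03,-0.012,-0.217,0,0,0,0,0.03,-0.012,-0.217,0,0,0,0,0.03,-0.012,-0.217,0,0,0,0,0.03,-0.012,-0.217,0,0,0,0,0.03,-0.012,-0.217,0,0,0,0,0.03,-0.012,-0.217,0,0,0])

```text
clock: 2.65
position: [0.591, -0.19, 0.1705]
ee_rot: [0.985, -0.171, 0.0, 0.0]
ft_force: [0.1, 0.7, -0.6]
grip_width: 0.001
grasp_force: 0.0
```

>>> step_arm(commands=[0,0.02,0.022,0,0,0,0,0,0.02,0.022,-0.02,0,0,0,0,0.02,0.022,-0.035,0,0,0,0,0.02,0.022,-0.05,0,0,0,0,0.02,0.022,-0.06,0,0,0,0,0.02,0.022,-0.068,0,0,0,0,0.02,0.022,-0.075,0,0,0,0,0.02,0.022,-0.081,0,0,0,0,0.02,0.022,-0.081,0,0,0,0,0.02,0.022,-0.081,0,0,0])

```text
clock: 3.9
position: [0.603, -0.1768, 0.1218]
ee_rot: [0.985, -0.171, 0.0, 0.0]
ft_force: [0.6, 0.4, 0.1]
grip_width: 0.001
grasp_force: 0.0
```

>>> step_arm(commands=[0,0,0,-0.002,0,0,0,0,0,0,-0.004,0,0,0,0,0,0,-0.006,0,0,0,0,0,0,-0.007,0,0,0,0,0,0,-0.007,0,0,0,0,0,0,-0.007,0,0,0,0,0,0,-0.007,0,0,0,0,0,0,-0.007,0,0,0,0,0,0,-0.007,0,0,0,0,0,0,-0.007,0,0,0])

```text
clock: 5.15
position: [0.6029, -0.1768, 0.1174]
ee_rot: [0.985, -0.171, -0.0, 0.0]
ft_force: [0.6, -1.0, -0.6]
grip_width: -0.001
grasp_force: 0.0
```

Run:
```python
from fit import *
import cv2
o=get_obs(); print(o['clock'],o['position'],o['ft_force'])
a=camera('scene')[150:290,110:250,::-1]; b=camera('wrist')[:,:,::-1]
cv2.imwrite('pics/p1.png',np.hstack([cv2.resize(a,(384,384),interpolation=cv2.INTER_CUBIC),cv2.resize(b[:,60:444],(384,384))]))
```

```text
5.15 [ 0.6029 -0.1768  0.1174] [ 0.6099 -0.9584 -0.5852]
```

View pics/p1.png

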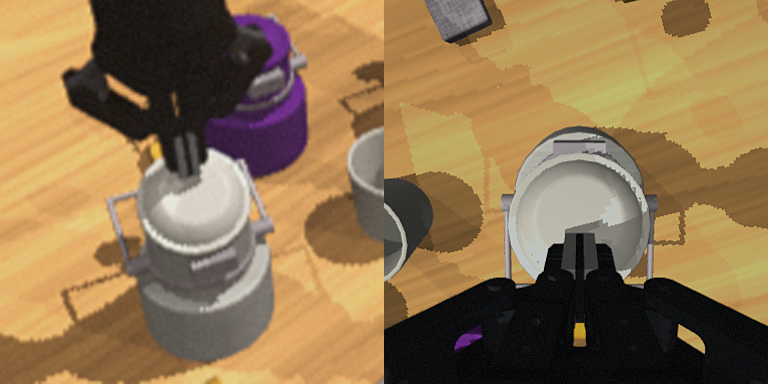

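Run:
```python
from fit import *
p=camera_params('wrist'); M=p['tool_from_camera']
o=get_obs(); Rt=R.from_quat(o['ee_rot'])
def pw(P):
    t=Rt.inv().apply(np.atleast_2d(P)-o['position']); c=(t-M[:3,3])@M[:3,:3]; u=c@p['mtx'].T; return u[:,:2]/u[:,2:]
print('tcp wrist',pw(o['position']),'scene',proj('scene',o['position']),'crop',(proj('scene',o['position'])-[110,150])*384/140)
for lid in (.0,.26,.45):
    m=model([.603,-.177,-.334,lid]); 
    print(lid,m[5],'scene crop',(proj('scene',m[5])-[110,150])*384/140,'wristcrop',pw(m[5])-[60,0]+[384,0])
```

```text
tcp wrist [[254.1495 226.92  ]] scene [[179.9505 222.682 ]] crop [[191.8643 199.3563]]
0.0 [ 0.603 -0.177  0.124] scene crop [[190.6073 192.8388]] wristcrop [[578.3497 231.0722]]
0.26 [ 0.6091 -0.1791  0.1331] scene crop [[191.7751 189.6559]] wristcrop [[578.172  226.0326]]
0.45 [ 0.6148 -0.1811  0.1385] scene crop [[193.4689 189.9189]] wristcrop [[578.0024 218.4378]]
```

The fingertips appear above the TCP, and there is no contact force yet. The tips are over the dome's front half, so I'll lower carefully and watch the force.

>>> step_arm(commands=[0,0,0,-0.002,0,0,0,0,0,0,-0.004,0,0,0,0,0,0,-0.006,0,0,0,0,0,0,-0.008,0,0,0,0,0,0,-0.01,0,0,0,0,0,0,-0.012,0,0,0,0,0,0,-0.014,0,0,0,0,0,0,-0.016,0,0,0,0,0,0,-0.016,0,0,0,0,0,0,-0.016,0,0,0])

```text
clock: 6.5
position: [0.6029, -0.1768, 0.1077]
ee_rot: [0.985, -0.171, -0.0, 0.0]
ft_force: [-0.3, -0.2, -0.1]
grip_width: -0.001
grasp_force: 0.0
```

Run:
```python
from fit import *
import cv2
o=get_obs(); print(o['clock'],o['position'],o['ft_force'],o['tau'])
a=camera('scene')[180:280,130:230,::-1]; b=camera('wrist')[60:310,130:380,::-1]
f=lambda i:cv2.resize(i,(400,400),interpolation=cv2.INTER_CUBIC)
cv2.imwrite('pics/p2.png',np.hstack([f(a),f(b)]))
```

```text
6.5 [ 0.6029 -0.1768  0.1077] [-0.3402 -0.1901 -0.1023] [ -0.014  -64.8224  -5.578  -36.7776   0.0136   0.0028  -0.0003]
```

View pics/p2.png

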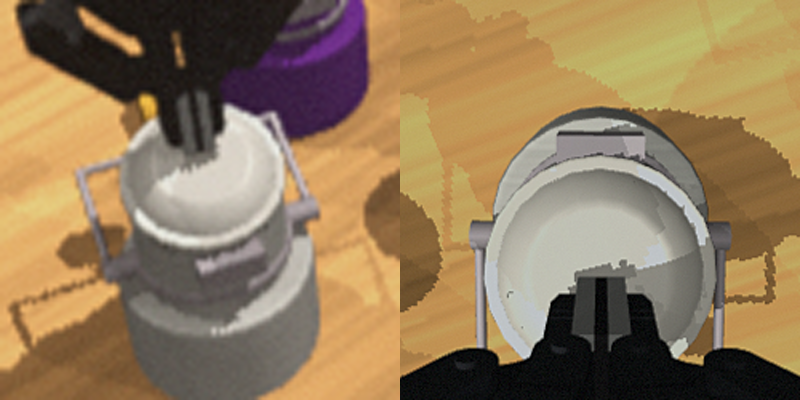

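>>> step_arm(commands=[0,0,0,-0.002,0,0,0,0,0,0,-0.004,0,0,0,0,0,0,-0.006,0,0,0,0,0,0,-0.008,0,0,0,0,0,0,-0.008,0,0,0,0,0,0,-0.008,0,0,0,0,0,0,-0.008,0,0,0,0,0,0,-0.008,0,0,0,0,0,0,-0.008,0,0,0,0,0,0,-0.008,0,0,0])

```text
clock: 7.85
position: [0.6029, -0.1768, 0.103]
ee_rot: [0.985, -0.171, 0.0, 0.0]
ft_force: [-0.1, 0.7, 0.4]
grip_width: 0.003
grasp_force: 0.0
```

>>> step_arm(commands=[0,0,0,-0.002,0,0,0,0,0,0,-0.004,0,0,0,0,0,0,-0.006,0,0,0,0,0,0,-0.008,0,0,0,0,0,0,-0.009,0,0,0,0,0,0,-0.009,0,0,0,0,0,0,-0.009,0,0,0,0,0,0,-0.009,0,0,0,0,0,0,-0.009,0,0,0,0,0,0,-0.009,0,0,0])

```text
clock: 9.1
position: [0.6029, -0.1768, 0.0976]
ee_rot: [0.985, -0.171, 0.0, 0.0]
ft_force: [0.5, -0.0, 0.7]
grip_width: 0.002
grasp_force: 0.0
```

Run:
```python
from fit import *
import cv2
a=camera('scene')[180:280,130:230,::-1]; b=camera('wrist')[60:310,130:380,::-1]
f=lambda i:cv2.resize(i,(400,400),interpolation=cv2.INTER_CUBIC)
cv2.imwrite('pics/p3.png',np.hstack([f(a),f(b)]))
```

```text
(no output)
```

View pics/p3.png

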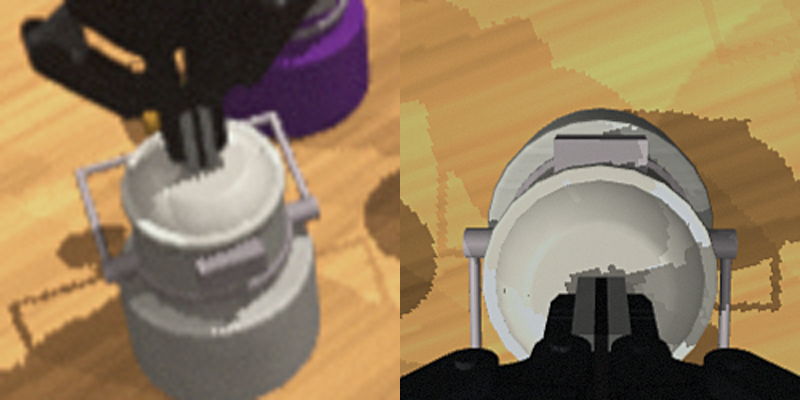

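The lid's front rim has dropped in the scene view, from about row 105 to 125 of the crop, so it is being pressed down with little force. I'll continue until it stops hard.

>>> step_arm(commands=[0,0,0,-0.001,0,0,0,0,0,0,-0.002,0,0,0,0,0,0,-0.003,0,0,0,0,0,0,-0.004,0,0,0,0,0,0,-0.005,0,0,0,0,0,0,-0.006,0,0,0,0,0,0,-0.007,0,0,0,0,0,0,-0.007,0,0,0,0,0,0,-0.007,0,0,0,0,0,0,-0.007,0,0,0])

```text
clock: 10.45
position: [0.603, -0.1769, 0.0934]
ee_rot: [0.985, -0.171, 0.0, 0.0]
ft_force: [0.4, -0.2, 0.1]
grip_width: -0.003
grasp_force: 0.0
```

Run:
```python
from fit import *
import cv2
o=get_obs(); print(o['position'],o['ft_force'],o['torque'],o['tau'])
b=camera('wrist')[60:310,130:380,::-1]
cv2.imwrite('pics/w4.png',cv2.resize(b,(400,400),interpolation=cv2.INTER_CUBIC))
p=cv2.imread('pics/p3.png')[:,400:]; q=cv2.imread('pics/w4.png'); q2=cv2.imread('pics/p2.png')[:,400:]
for i in (q2,p,q): # lid's rear edge row along column 600-400: brightness profile
    g=cv2.cvtColor(i,cv2.COLOR_BGR2GRAY)[100:260,150:170].mean(1); print(g[::4].round().astype(int))
```

```text
[ 0.603  -0.1769  0.0934] [ 0.3737 -0.2107  0.0948] [-0.028   0.0662  0.0295] [ -0.0003 -65.2296  -5.685  -36.3512   0.017   -0.0023   0.    ]
[160 157 155 153 114  94 117 176 107 145 154 155 154 151 141 140 145 189
 190 171 145 139 147 153 157 161 165 170 179 186 190 190 190 191 190 190
 190 190 190 191]
[160 158 156 157 128  98  91 143 186  90 153 151 152 151 148 143 146 117
 136 180 191 188 167 153 156 161 164 169 173 176 180 183 186 190 190 190
 188 187 186 186]
[161 160 157 157 135 102  85 129 182 131  78 152 149 150 148 142 146 144
 113 130 178 186 185 171 160 162 166 170 173 177 180 184 188 190 192 194
 193 189 187 185]
```

Run:
```python
from fit import *
import cv2
a=camera('scene')[180:280,130:230,::-1]; cv2.imwrite('pics/s4.png',cv2.resize(a,(400,400),interpolation=cv2.INTER_CUBIC))
th=np.linspace(0,2*np.pi,73); disc=np.c_[-.038+.038*np.cos(th),.038*np.sin(th),0*th+.008]
i=cv2.imread('pics/s4.png')
def pts(l): 
    P=R.from_rotvec([0,l,0]).apply(disc)+[.038,0,.104]; P=R.from_rotvec([0,0,-.334]).apply(P)+[.603,-.177,0]
    return (proj('scene',P)-[130,180]+.5)*4
outs=[i.copy(),i.copy()]
ini=cv2.resize(cv2.imread('pics/scene0.png')[180:280,130:230],(400,400),interpolation=cv2.INTER_CUBIC)
for l,c in((0,(0,0,255)),(.15,(0,255,0)),(.3,(255,0,0)),(.45,(255,0,255))):
    q=pts(l).round().astype(np.int32); cv2.polylines(i,[q],True,c,1); cv2.polylines(ini,[q],True,c,1); print(l,q.min(0),q.max(0))
cv2.imwrite('pics/s4o.png',np.hstack([i,ini]))
```

```text
0 [120 124] [285 243]
0.15 [119 111] [285 244]
0.3 [118 100] [286 246]
0.45 [118  91] [287 248]
```

View pics/s4o.png

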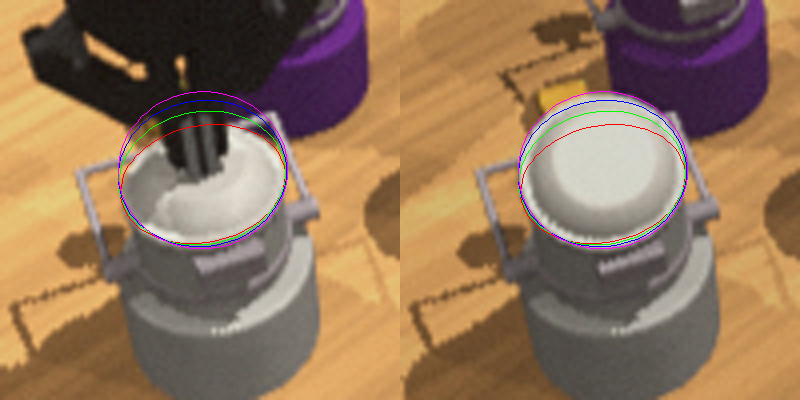

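The overlay shows the lid was at about 0.45 at first and is now about 0, nearly shut. One more small press to find the hard stop.

>>> step_arm(commands=[0,0,0,-0.001,0,0,0,0,0,0,-0.002,0,0,0,0,0,0,-0.003,0,0,0,0,0,0,-0.004,0,0,0,0,0,0,-0.005,0,0,0,0,0,0,-0.006,0,0,0,0,0,0,-0.006,0,0,0,0,0,0,-0.006,0,0,0,0,0,0,-0.006,0,0,0,0,0,0,-0.006,0,0,0])

```text
clock: 11.8
position: [0.6031, -0.1769, 0.0929]
ee_rot: [0.985, -0.171, 0.001, 0.0]
ft_force: [-11.9, 3.0, 23.2]
grip_width: 0.002
grasp_force: 12.2
```

Hard stop reached: 23 N up at z=0.0929, so the lid is shut and the true tips sit about 31 mm behind the reported TCP. Now up and over to above the roller.

>>> step_arm(commands=[0,0,0,0.04,0,0,0,20,0,0,0.1,0,0,0,50,-0.04,0.015,0.1,0,0,0.003,50,-0.09,0.03,0.1,0,0,0.003,50,-0.1305,0.0453,0.1,0,0,0.003,50,-0.1305,0.0453,0.1,0,0,0.003,50,-0.1305,0.0453,0.07,0,0,0.003,50,-0.1305,0.0453,0.033,0,0,0.003,50,-0.1305,0.0453,0.033,0,0,0.003,50,-0.1305,0.0453,0.033,0,0,0.003])

```text
clock: 13.05
position: [0.5251, -0.1496, 0.1096]
ee_rot: [0.986, -0.166, -0.0, -0.0]
ft_force: [-0.6, 0.5, -0.4]
grip_width: 0.586
grasp_force: 0.0
```

Run:
```python
from fit import *
import cv2
o=get_obs(); print(o['clock'],o['position'],o['ft_force'],o['grip_width']); np.savez('w5.npz',p=o['position'],q=o['ee_rot'])
b=camera('wrist')[:,:,::-1]; a=camera('scene')[150:270,100:220,::-1]
cv2.imwrite('pics/w5.png',np.hstack([cv2.resize(a,(384,384),interpolation=cv2.INTER_CUBIC),b[:,56:456]]))
p=camera_params('wrist'); M=p['tool_from_camera'];Rt=R.from_quat(o['ee_rot'])
t=Rt.inv().apply(model([.603,-.177,-.334,0])-o['position']); c=(t-M[:3,3])@M[:3,:3]; u=c@p['mtx'].T; print(u[:,:2]/u[:,2:]-[56,0]+[384,0])
```

```text
13.05 [ 0.5251 -0.1496  0.1096] [-0.586   0.5193 -0.4071] 0.5860296843925524
[[582.7699 213.7647]
 [502.2684 175.6397]
 [663.1749 175.4604]
 [499.8188  76.2441]
 [665.3715  76.0585]
 [582.3951  67.518 ]]
```

View pics/w5.png

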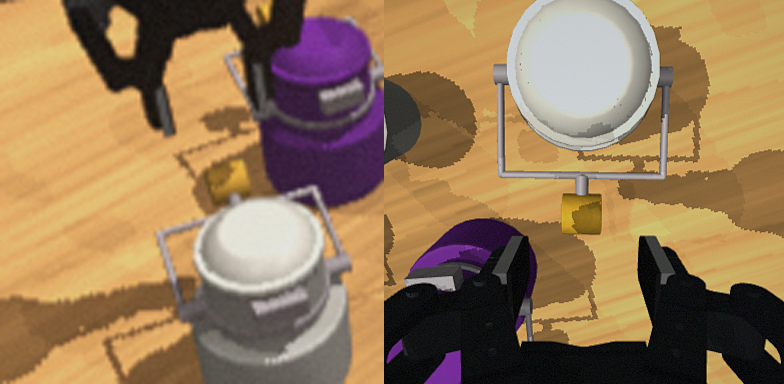

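The lid is shut, and the roller at (582,214) lies exactly where the model predicts, between the fingers. Descending to grasp.

>>> step_arm(commands=[50,0,0,-0.02,0,0,0,50,0,0,-0.04,0,0,0,50,0,0,-0.06,0,0,0,50,0,0,-0.08,0,0,0,50,0,0,-0.1,0,0,0,50,0,0,-0.114,0,0,0,50,0,0,-0.114,0,0,0,50,0,0,-0.114,0,0,0,50,0,0,-0.114,0,0,0,50,0,0,-0.114,0,0,0])

```text
clock: 14.4
position: [0.5248, -0.1497, 0.0415]
ee_rot: [0.986, -0.166, 0.0, 0.0]
ft_force: [-0.3, -0.3, -0.7]
grip_width: 0.585
grasp_force: 0.0
```

>>> step_arm(commands=[30,0,0,0,0,0,0,20,0,0,0,0,0,0,15,0,0,0,0,0,0,15,0,0,0,0,0,0,15,0,0,0,0,0,0,15,0,0,0,0,0,0,15,0,0,0,0,0,0,15,0,0,0,0,0,0,15,0,0,0,0,0,0,15,0,0,0,0,0,0], squeeze=40)

```text
clock: 15.65
position: [0.5252, -0.1482, 0.0417]
ee_rot: [0.986, -0.166, 0.0, -0.001]
ft_force: [0.0, 4.5, 4.1]
grip_width: 0.271
grasp_force: 40.8
```

Run:
```python
from fit import *
import cv2
o=get_obs(); print(o['clock'],o['position'],o['ft_force'],o['grip_width']*85.4,o['grasp_force'])
b=camera('wrist')[:,:,::-1]; a=camera('scene')[150:270,100:220,::-1]
cv2.imwrite('pics/w6.png',np.hstack([cv2.resize(a,(384,384),interpolation=cv2.INTER_CUBIC),b[:,56:456]]))
c=.072
for th in (0,.2,.4,.6,.8,1.0,1.2,1.4,1.55,1.65):
    f=lambda t:np.array([-.084*np.sin(1.396-t),.072+.084*np.cos(1.396-t)])
    d=f(th)-f(0); print(th,np.array([d[0]*np.cos(-.334),d[0]*np.sin(-.334),d[1]])/.6)
```

```text
15.65 [ 0.5252 -0.1482  0.0417] [0.0096 4.4839 4.0525] 23.14543214967028 40.78377306461334
0 [ 0. -0.  0.]
0.2 [ 0.0072 -0.0025  0.0269]
0.4 [ 0.0192 -0.0067  0.0518]
0.6 [ 0.0357 -0.0124  0.0736]
0.8 [ 0.056  -0.0194  0.0915]
1.0 [ 0.0792 -0.0275  0.1048]
1.2 [ 0.1045 -0.0363  0.113 ]
1.4 [ 0.1308 -0.0454  0.1157]
1.55 [ 0.1505 -0.0522  0.114 ]
1.65 [ 0.1635 -0.0567  0.1112]
```

Gripped at 23 mm, which matches the 24 mm roller. Now swinging along the arc, first half.

>>> step_arm(commands=[15,0.0033,0.001,0.0137,0,0,0,15,0.0072,-0.0005,0.0269,0,0,0,15,0.0129,-0.0025,0.0396,0,0,0,15,0.0192,-0.0047,0.0518,0,0,0,15,0.0271,-0.0074,0.063,0,0,0,15,0.0357,-0.0104,0.0736,0,0,0,15,0.0455,-0.0138,0.083,0,0,0,15,0.056,-0.0174,0.0915,0,0,0,15,0.056,-0.0174,0.0915,0,0,0,15,0.056,-0.0174,0.0915,0,0,0])

```text
clock: 17.0
position: [0.5585, -0.1603, 0.0964]
ee_rot: [0.986, -0.166, 0.0, 0.0]
ft_force: [0.8, 1.3, -3.6]
grip_width: 0.273
grasp_force: 40.7
```

>>> step_arm(commands=[15,0.0114,-0.004,0.007,0,0,0,15,0.0232,-0.0081,0.0133,0,0,0,15,0.0357,-0.0124,0.0178,0,0,0,15,0.0485,-0.0169,0.0215,0,0,0,15,0.0615,-0.0213,0.0233,0,0,0,15,0.0748,-0.026,0.0242,0,0,0,15,0.0881,-0.0306,0.0235,0,0,0,15,0.101,-0.035,0.0212,0,0,0,15,0.1075,-0.0373,0.0197,0,0,0,15,0.1075,-0.0373,0.0197,0,0,0])

```text
clock: 18.25
position: [0.6237, -0.1838, 0.1088]
ee_rot: [0.986, -0.167, 0.001, 0.001]
ft_force: [-3.1, -4.0, 4.5]
grip_width: 0.27
grasp_force: 39.6
```

>>> step_arm(commands=[20,0,0,0,0,0,0,45,0,0,0,0,0,0,45,0,0,0,0,0,0,45,0,0,0,0,0,0,45,0,0,0,0,0,0,45,0,0,0.02,0,0,0,45,0,0,0.06,0,0,0,45,0,0,0.12,0,0,0,45,0,0,0.2,0,0,0,45,0,0,0.25,0,0,0])

```text
clock: 19.5
position: [0.6233, -0.1824, 0.2617]
ee_rot: [0.986, -0.166, 0.002, 0.0]
ft_force: [0.4, 0.7, 0.1]
grip_width: 0.526
grasp_force: 0.0
```

Run:
```python
from fit import *
import cv2
o=get_obs(); print(o['clock'],o['position'],o['ft_force'],o['grip_width']*85.4)
a=camera('scene')[90:300,110:330,::-1]; b=camera('wrist')[:,:,::-1]
cv2.imwrite('pics/end.png',np.hstack([cv2.resize(a,(402,384),interpolation=cv2.INTER_CUBIC),b[:,60:456]]))
```

```text
19.5 [ 0.6233 -0.1824  0.2617] [0.439  0.6658 0.0657] 44.897999866763755
```

View pics/end.png

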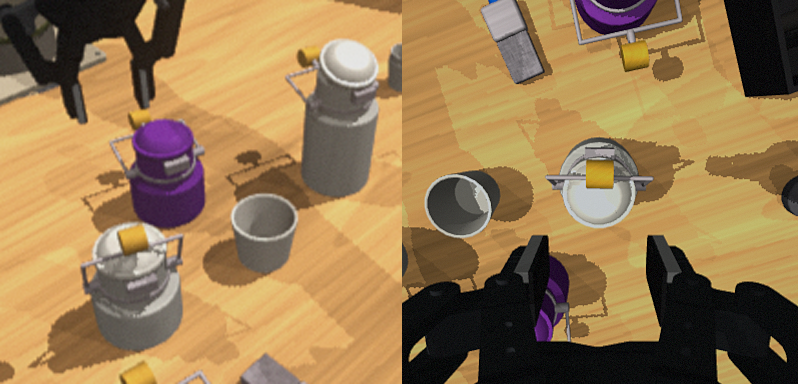

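The bail lies past centre over the shut lid, with its roller at (600,175) on the hinge side. The cup and the tall canister are untouched and the gripper is clear, so I'm handing in.

```bash
python3 -c "
from workcell import *
print(hand_in())"
```

```text
the job is handed in; nothing more can be done
None
```

I pressed the short canister's lid shut, swung its bail over centre to the far side and let go. The last picture shows the tall canister and cup undisturbed. I handed the job in at about 19.6 s; the hand-in gave no verdict.

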